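Load the specimen sled under the gauge's drag spring

TASK

With the fingertips on its low thumb step, press the aluminium sled down hard on the thread gauge's sprung loading plate, and keep pressing while you slide it along the track, in under the keeper lips and the drag spring, until it is fully home against the stop. Then let go and leave it there, with the plate sprung back up behind it. Do not lift or tip the sled, and leave the other things on the bench where they are.

Things in the scene. Friction and masses are not known exactly. Their poses are not given: they have to be found in the camera images.
- gauge: cast iron pipe thread gauge bolted to the bench, 108 mm wide (152 over its bolt feet), x = -165 to 370 mm. Origin on the bench, on the centre line, below where the loading plate ends and the track begins; x is the feed direction, y across, z up. Loading plate at x = -157 to -1 mm, between side walls 84 mm apart, 62 mm high; end wall 60 mm high. The sled is home with its origin at x = 92.5 mm.
- track_mouth (a point): centre of the mouth of the fixed track, on its floor 40 mm above the bench (gauge x = 0). From here to the stop the track is 84 mm wide inside, with a steel keeper lip along each side 68 to 76 mm above the bench; between the lips a gap of 62 mm stays open from above for the fingers.
- bridge (a point): middle of the top of the bridge bar that crosses over the track (gauge x = 90 mm, top 93 mm above the bench; the bar is 12 mm thick along x, underside 83 mm above the bench). The drag spring hangs from it. The fingers stay on the near side of it.
- stop (a point): middle of the top edge of the stop's face that ends the track (gauge x = 160 mm, 64 mm above the bench). Beyond it the gauge's spindle (from x = 177 mm, up to 142 mm high) and head with crank (x = 215 to 370 mm, up to 185 mm high). Sliding the pressed sled takes up to about 18 N along the track; more means the stop.
- sled: loose aluminium sled, 135 x 80 mm, about 0.4 kg, 2 mm play each side. Origin at the centre of its underside (50 mm above the bench at start), x towards the stop. Rear 45 mm (x = -67.5 to -22.5): low ribbed thumb step 10 mm thick. Front (to x = 67.5): block 24 mm high with upright rear face to push on. On the raised plate the block is 6 mm too high for the lips; plate fully down, it clears by 3 mm.
- load_plate (a joint): how far the sprung loading plate is pressed down, in m: 0 = up (top 50 mm above the bench), 0.009 = fully down (41 mm, 1 mm above the track floor). About 10 N on the sled's thumb step gets it fully down; it rises by itself once the sled has slid off it.
- leaf (a joint): how far the drag spring is lifted, in rad: 0 = hanging free. A steel leaf 36 mm wide, 50 mm long, hung at gauge x = 92 mm, slanting down and forwards to a free end at x = 139 mm, 55 mm above the bench. The block lifts it (to about 0.2) and it then presses on the block with about 6 N.
- coupling: galvanized pipe coupling, a plain tube 48 mm across and 45 mm high standing on end; origin at the centre of its underside; a bystander
- faucet_seat: small bronze faucet seat, 30 mm across, 19 mm high; origin at the centre of its underside; a bystander
- escutcheon: nickel escutcheon, a domed flange 80 mm across, 16 mm high; origin at the centre of its underside; a bystander
- trap_bend: lead trap bend, a U of 34 mm tube lying flat, about 125 x 125 mm; origin on the bench near the middle of the U; a bystander
- pipe_nipple: short bronze pipe nipple, 27 mm across and 40 mm high standing on end; origin at the centre of its underside; a bystander
- wrench: steel wrench 180 mm long lying flat; origin at the middle underneath; a bystander
- wire_brush: brush 180 mm long lying flat; origin at the middle underneath; a bystander
There are look-alikes about, which are no part of the job. Of the things shaped like the sled, the aluminium one is meant.

How it is judged:
By the outcome, as a careful person would: the job done as asked, in the order asked, and still so for the second after the job is handed in, with the robot touching nothing.
It also fails if it takes over 58 s, if anything falls off the work surface, if the arm or the gripper's body presses on something with over 40 N, if the wrist force passes 120 N, or if a joint passes its speed limit or range.

ROBOT

A 7-joint arm with a two-finger parallel gripper is mounted at the origin on the work surface. World frame = base frame: x ahead of the robot, y to its left, z up, the work surface at z = 0. Lengths are in m, angles in rad, forces in N, time in s.
With the tool pointing down it reaches from about 0.425 to 0.95 m from the base axis. Payload 4.7 kg.
Tool frame: the origin (TCP) lies on the mounting face of the last link; the fingertips stand 182 mm ahead of it and the grasp point (between the pads) lies 164 mm ahead of it; y points along the fingers, x is the direction in which the jaws open and shut, and the axes are right-handed (so a half turn about y gives the same grasp; the last joint's range is limited). The gripper opens to 87 mm and grips with 3 to 60 N. Pads are 19 mm wide; open, the fingers measure 117 mm over their backs; the gripper's body (75 mm by 190 mm) begins 51 mm behind the grasp point.
Start: joints at [1.231, 0.469, -0.049, 1.532, 0.024, 1.141, -0.082], TCP at [0.206, -0.643, 0.405] pointing down, gripper open.
Joint ranges: [-2.59, 2.59], [-0.33, 1.99], [-1.39, 1.29], [0.1, 2.45], [-1.04, 4.18], [0.21, 1.99], [-2.66, 2.66]. Speed limits (rad/s): [2.57, 2.57, 3.14, 3.14, 3.14, 3.14, 3.14].

INTERFACE

Orientations are given as a unit quaternion [x, y, z, w].
In Python, from plant import arm gives the robot as it stands. The module is installed in compiled form; this text tells all that it offers.
- The arm moves only by the shell command python3 -m jog 'ROWS' [FORCE]. ROWS is a JSON object of lists of equal length, an entry for each row: "jaw": the opening, from 0 (shut) to 1 (fully open); "xyz": the shift along the tool's x, y, z in mm, a list of three; "dr": the turn, a rotation vector about the tool's x, y, z in rad, a list of three. In form: {"jaw": [jaw, ...], "xyz": [[x, y, z], ...], "dr": [[ax, ay, az], ...]}. A call has exactly 5 rows; each row shifts and turns the pose as measured when the row begins, along the tool's axes as they then stand; what a row does not reach is not made up. A row lasts 1/8 s, in which the tool goes at most 62.5 mm and 10.7 degrees, less where a joint would pass 70% of its speed; a pose out of reach is approached as far as the arm can. A call with a gripper value outside its range is refused whole. The fingers move at their own pace and stop on an object; FORCE is the grip in N (left out, the last holds). Time passes only in rows, so rows that do not move let the fingers close, or fill a call up. It gives the time, the measured TCP pose, the force and the opening at its end, in the units of the state.
- arm.state(): the state, without advancing time (a new reading comes with each control period).
- arm.capture(name): name is "side" or "top"; returns a dict with "pixels" (384x512x3 uint8, red, green, blue), "mtx" (3x3 intrinsics, pixels), "R" (3x3) and "t" (3): a world point X has camera coordinates R X + t. Camera axes: x right, y down, z forward; pixel columns grow to the right and rows downward; lengths in m; the calibration is good to about 2 mm. A picture is of the moment at which its call begins. There is no depth.
- arm.finish_job(): hands the job in, once; it reports no verdict.
Trained networks look in a picture, given as the dict that the camera call returned (one of the last four; its "shot" number tells which), for a name from the list of things; names that differ only in an ending like _2 or _b are one class to them, and where a whole thing is asked for, a point or a joint stands for the part that bears it (a point fixed in the world has none). Each returns a list of dicts, best first, with "conf" (0 to 1); they miss things now and then, are a little off and sometimes report something else, mostly with a low value. They report only what shows in the picture. A call takes as long as a camera call. They do not tell look-alikes from the thing itself.
- arm.regions_of(label, picture): "region" (384x512 bool, what is visible of it) and "rect" ([left, top, right, bottom] in pixels, round what is visible of it).
The state is a dict: "time_s": time; "joint_pos": joint angles; "dq": joint speeds; "tau": joint torques, N m; "position": TCP position; "orientation": TCP orientation; "wrist_force": force on the tool from outside, world axes, zero at the start; "moment": the same for the moment, N m; "grip_width": opening from 0.0 (shut) to 1.0 (fully open).
Only numpy, scipy, OpenCV 4.12 (cv2) and the standard library are available. Lean on these libraries where they do the work, as an engineer would, in place of code of your own. Each camera call takes 0.05 s, during which the arm holds its last target.

## Working session

There is one attempt and no reset: what is moved stays moved. The work goes in short steps, Python scripts to look and compute and a shell command to move; the robot and the scene stay as the last step left them, time stands still between calls to the robot, and variables do not carry over. Pictures are saved under pics/ and viewed, and the job is handed in when it is done.

```bash
mkdir -p pics; cat > h.py <<'E'
import numpy as np, cv2
from plant import arm
from scipy.spatial.transform import Rotation as R
def save(c,n):
    cv2.imwrite(f'pics/{n}.png',cv2.cvtColor(c['pixels'],cv2.COLOR_RGB2BGR))
def ray(c,u,v,z):
    d=c['R'].T@np.linalg.solve(c['mtx'],[u,v,1.0]); o=-c['R'].T@c['t']
    return o+d*(z-o[2])/d[2]
def proj(c,X):
    p=c['mtx']@(c['R']@np.asarray(X,float)+c['t']); return p[:2]/p[2]
E
python3 - <<'E'
from h import *
import pickle
for n in('top','side'):
    c=arm.capture(n); save(c,n+'0'); pickle.dump(c,open(n+'0.pkl','wb'))
    print(n,-c['R'].T@c['t'],c['mtx'][0,0])
    for l in('gauge','sled'):
        for r in arm.regions_of(l,c): print(l,r['conf'],r['rect'])
print(arm.state())
E
```

```text
top [ 0.36756118 -0.0055351   1.11045089] 375.04940277406496
gauge 0.64 [89.4, 140.7, 292.8, 229.7]
sled 0.89 [139.0, 261.7, 171.6, 314.9]
sled 0.74 [232.5, 147.0, 285.9, 191.0]
sled 0.73 [329.9, 129.8, 378.0, 180.7]
sled 0.67 [302.0, 201.2, 348.3, 252.8]
side [0.40912559 1.01276381 0.78187224] 463.06140149820095
gauge 0.77 [197.5, 181.6, 287.6, 322.7]
sled 0.9 [201.2, 151.3, 244.9, 169.6]
sled 0.85 [211.3, 182.8, 244.0, 215.4]
sled 0.7 [260.2, 170.1, 312.5, 192.9]
sled 0.58 [327.3, 286.2, 391.9, 322.6]
{'time_s': 0.3, 'joint_pos': array([ 1.23107584,  0.46888893, -0.04856552,  1.53288855,  0.02408454,
        1.14098026, -0.08228979]), 'dq': array([ 2.13023723e-03, -2.93950324e-03,  5.91500533e-04, -3.52330261e-03,
       -3.14834957e-04,  1.23196477e-03,  3.66834977e-05]), 'tau': array([ 1.77877819e-04, -5.07274210e+01, -8.04031128e-02, -2.35979158e+01,
       -6.12040842e-02,  3.47768480e-02,  1.11753634e-04]), 'position': array([ 0.20643778, -0.64258224,  0.404413  ]), 'orientation': array([-0.57124265,  0.416749  , -0.41641853,  0.57148728]), 'wrist_force': array([-0.66504185, -0.27719694, -0.16184096]), 'moment': array([ 0.05250198, -0.03153373, -0.04095976]), 'grip_width': 0.9999062420967875}
```

View pics/top0.png

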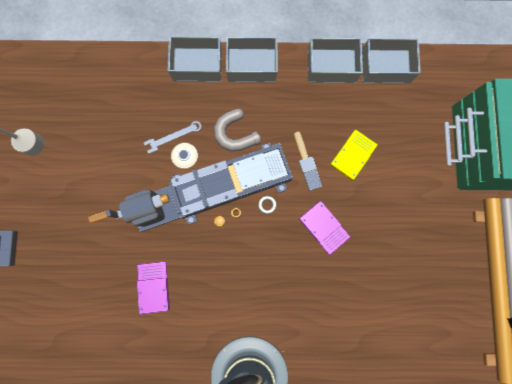

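View pics/side0.png

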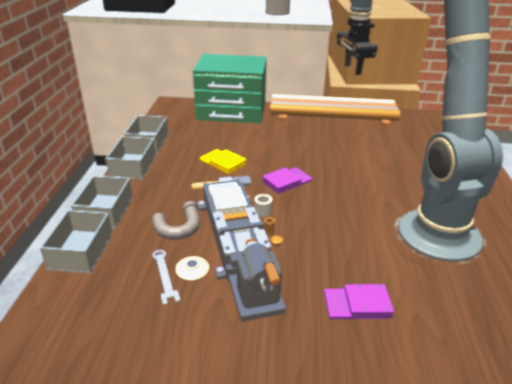

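```bash
python3 - <<'E'
from h import *
s=arm.state(); print(R.from_quat(s['orientation']).as_matrix().round(3))
import pickle
c=pickle.load(open('top0.pkl','rb'));print(c['R'].round(3))
im=cv2.cvtColor(c['pixels'],cv2.COLOR_RGB2BGR)[120:250,80:300]
cv2.imwrite('pics/topz.png',cv2.resize(im,None,fx=3.6,fy=3.6,interpolation=cv2.INTER_CUBIC))
c=pickle.load(open('side0.pkl','rb'))
im=cv2.cvtColor(c['pixels'],cv2.COLOR_RGB2BGR)[160:330,180:330]
cv2.imwrite('pics/sidez.png',cv2.resize(im,None,fx=3.5,fy=3.5,interpolation=cv2.INTER_CUBIC))
E
```

```text
[[ 0.306 -0.     0.952]
 [-0.952  0.001  0.306]
 [-0.001 -1.     0.   ]]
[[ 0.007 -1.     0.007]
 [-0.991 -0.007 -0.136]
 [ 0.136 -0.006 -0.991]]
```

View zooms.

View pics/topz.png

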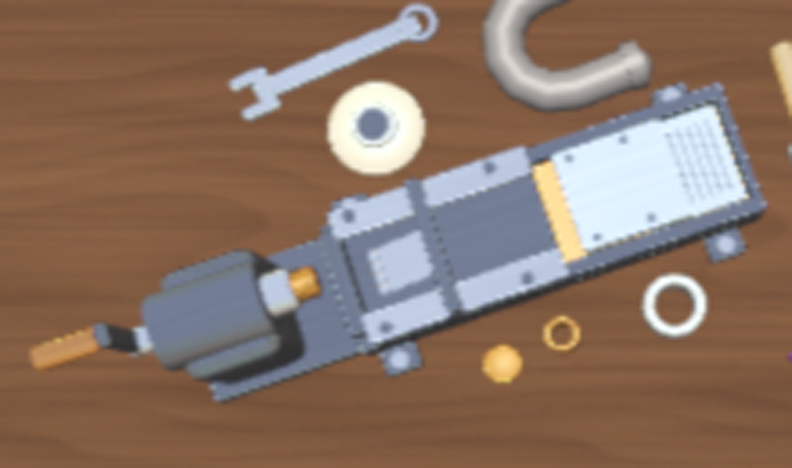

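View pics/sidez.png

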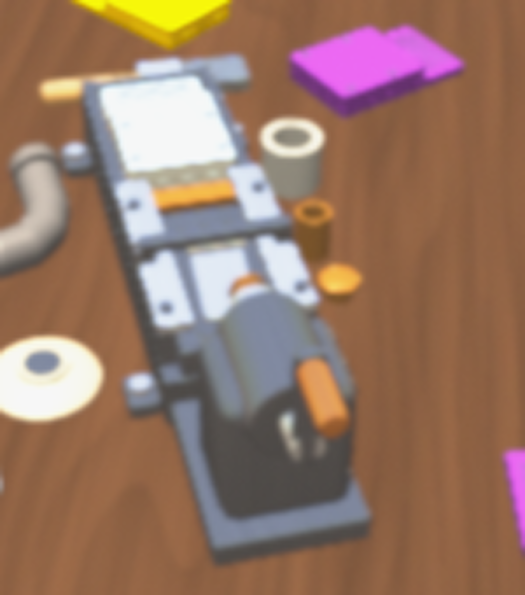

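```bash
cat > fit.py <<'E'
from h import *
import pickle
from scipy.optimize import least_squares
ct=pickle.load(open('top0.pkl','rb'));cs=pickle.load(open('side0.pkl','rb'))
zt=lambda u,v:((u+.5)/3.6-.5+80,(v+.5)/3.6-.5+120)
zs=lambda u,v:((u+.5)/3.5-.5+180,(v+.5)/3.5-.5+160)
# gauge pts (mm) : pixel  (which y sign: gauge y=(-f) rotated; +y = world (-x))
T=[((-165,54,60),zt(765,208)),((-165,-54,60),zt(718,88)),
   ((-1,42,50),zt(578,262)),((-1,-42,50),zt(533,166)),
   ((84,54,93),zt(463,308)) ,((84,-54,93),zt(428,182))]
def X(p,g):
    x,y,a=p; c,s=np.cos(a),np.sin(a)
    return np.array([x+(c*g[0]-s*g[1])/1e3,y+(s*g[0]+c*g[1])/1e3,g[2]/1e3])
def res(p,L=T,c=ct): return np.concatenate([proj(c,X(p,g))-np.array(px) for g,px in L])
if __name__=='__main__':
    r=least_squares(res,[.5,.1,1.87],loss='soft_l1'); print(r.x,r.fun.reshape(-1,2).round(1))
    p=r.x
    def draw(c,n,off,f,size):
        im=cv2.cvtColor(c['pixels'],cv2.COLOR_RGB2BGR)[off[1]:off[1]+size[1],off[0]:off[0]+size[0]]
        im=cv2.resize(im,None,fx=f,fy=f,interpolation=cv2.INTER_CUBIC)
        def pl(pts,col):
            q=[((proj(c,X(p,g))-off+.5)*f-.5) for g in pts]
            cv2.polylines(im,[np.round(q).astype(int)],True,col,1)
        pl([(-165,-54,62),(-165,54,62),(0,54,62),(0,-54,62)],(0,0,255))
        pl([(-157,-42,50),(-157,42,50),(-1,42,50),(-1,-42,50)],(0,255,0))
        for s in(1,-1): pl([(0,31*s,76),(0,54*s,76),(160,54*s,76),(160,31*s,76)],(255,0,0))
        pl([(84,-54,93),(84,54,93),(96,54,93),(96,-54,93)],(0,255,255))
        pl([(215,-54,0),(215,54,0),(370,54,0),(370,-54,0)],(255,0,255))
        pl([(160,-42,64),(160,42,64)],(255,255,0))
        cv2.imwrite(f'pics/{n}.png',im)
    draw(ct,'fitt',np.array([80,120]),3.6,(220,130)); draw(cs,'fits',np.array([180,160]),3.5,(150,170))
E
python3 fit.py
```

```text
[0.54708745 0.05137595 1.92222966] [[ 1.   0.1]
 [ 0.8 -1.4]
 [-2.8  0.9]
 [ 0.   0.3]
 [ 0.6  0.6]
 [-2.3 -1.1]]
```

View pics/fitt.png

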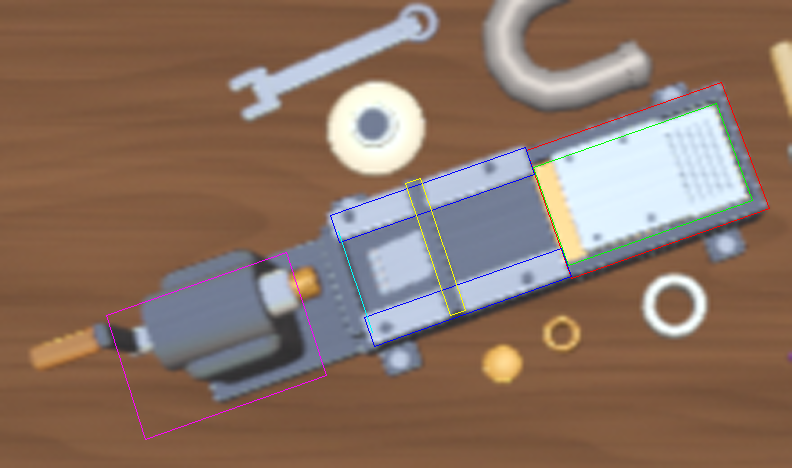

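View pics/fits.png

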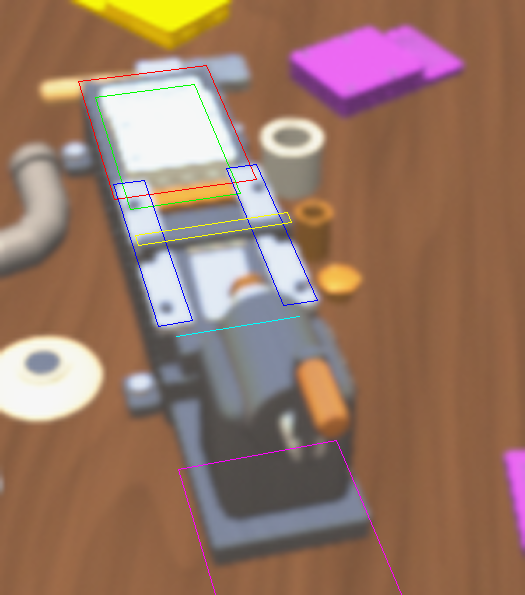

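```bash
python3 - <<'E'
from h import *
import pickle
ct=pickle.load(open('top0.pkl','rb'));cs=pickle.load(open('side0.pkl','rb'))
def crop(c,x,y,w,h,f,n):
    im=cv2.cvtColor(c['pixels'],cv2.COLOR_RGB2BGR)[y:y+h,x:x+w]
    cv2.imwrite(f'pics/{n}.png',cv2.resize(im,None,fx=f,fy=f,interpolation=cv2.INTER_LINEAR))
crop(ct,165,135,130,90,6,'tz2'); crop(cs,195,170,90,90,6,'sz2')
E
```

```text
(no output)
```

View pics/tz2.png

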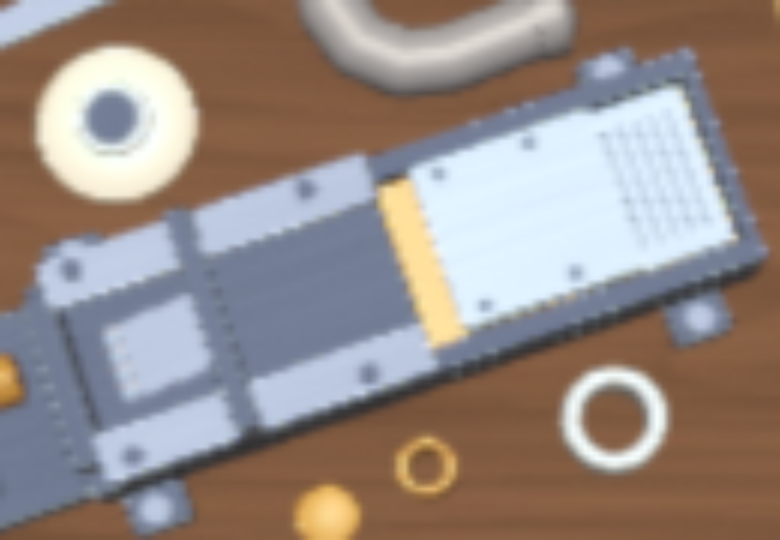

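View pics/sz2.png

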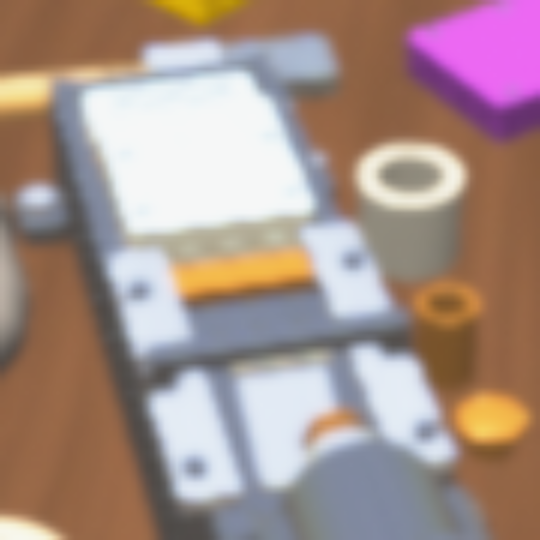

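```bash
cat > fit2.py <<'E'
from fit import *
a=lambda u,v:((u+.5)/6-.5+165,(v+.5)/6-.5+135)
b=lambda u,v:((u+.5)/6-.5+195,(v+.5)/6-.5+170)
T2=[((-165,-54,60),a(690,52)),((-165,54,60),a(765,252)),((0,-54,76),a(366,155)),((0,-31,76),a(382,197)),((0,31,76),a(420,325)),((0,54,76),a(438,365)),
((160,-54,76),a(38,262)),((160,-31,76),a(50,308)),((160,31,76),a(92,437)),((160,54,76),a(108,485)),((84,-54,93),a(190,208)),((84,54,93),a(262,428))]
S2=[((-165,-54,60),b(57,90)),((-165,54,60),b(270,60)),((0,-54,76),b(107,255)),((0,-31,76),b(165,245)),((0,31,76),b(303,230)),((0,54,76),b(360,220)),
((160,-54,76),b(180,502)),((160,-31,76),b(240,492)),((160,54,76),b(458,455))]
if __name__=='__main__':
  for nm,f in (('top',lambda p:res(p,T2,ct)),('side',lambda p:res(p,S2,cs)),('both',lambda p:np.r_[res(p,T2,ct),res(p,S2,cs)])):
    r=least_squares(f,[.5,.1,1.87],loss='soft_l1'); print(nm,r.x.round(4),'\n',f(r.x).reshape(-1,2).round(1).tolist())
  p=r.x
  # sled: rear top corners of step z=60, block front top corners z=74 in top pic
  def gl(w): 
    d=w[:2]-p[:2];c,s=np.cos(p[2]),np.sin(p[2]); return (np.array([c*d[0]+s*d[1],-s*d[0]+c*d[1]])*1e3).round(1)
  for q,z in ((a(685,87),.06),(a(737,240),.06),(a(410,170),.074),(a(467,330),.074),(a(603,130),.06),(a(648,248),.06)): print(gl(ray(ct,*q,z)))
E
python3 fit2.py
```

```text
top [0.5476 0.0527 1.9159] 
 [[0.1, -0.4], [0.6, 1.1], [-0.5, -0.3], [-0.6, 0.3], [0.3, -0.4], [-0.0, 0.6], [-0.1, 0.4], [0.4, 0.5], [0.2, -0.1], [0.1, -0.3], [-0.5, -0.6], [-0.1, -0.5]]
side [0.5445 0.0521 1.9101] 
 [[-0.7, -1.1], [0.6, -0.6], [0.6, 0.2], [-0.3, 0.7], [0.2, 0.0], [-0.7, 0.5], [0.3, -0.4], [0.2, -0.2], [-0.4, 0.4]]
both [0.5461 0.0524 1.9127] 
 [[0.3, 0.2], [0.7, 1.8], [-0.4, 0.2], [-0.4, 0.8], [0.4, 0.1], [0.0, 1.2], [-0.0, 0.8], [0.4, 0.8], [0.2, 0.3], [0.1, 0.1], [-0.4, -0.2], [-0.1, 0.0], [-1.4, -1.0], [-0.1, -0.5], [-0.1, 0.3], [-0.9, 0.7], [-0.4, 0.0], [-1.3, 0.5], [-0.2, -0.3], [-0.3, -0.2], [-0.9, 0.4]]
[-156.2  -39.5]
[-154.4   38.6]
[-18.5 -41.2]
[-19.1  39.4]
[-112.1  -32.5]
[-113.2   28.4]
```

```bash
python3 -m jog '{"jaw":[0,0,0,0,0],"xyz":[[0,0,0],[0,0,0],[0,0,0],[0,0,0],[0,0,0]],"dr":[[0,-0.16,0],[0,-0.16,0],[0,-0.16,0],[0,-0.16,0],[0,-0.16,0]]}' 30; python3 -m jog '{"jaw":[0,0,0,0,0],"xyz":[[0,0,0],[0,0,0],[0,0,0],[0,0,0],[0,0,0]],"dr":[[0,-0.16,0],[0,-0.16,0],[0,-0.16,0],[0,-0.16,0],[0,-0.16,0]]}'
cat > st.py <<'E'
from h import *
import sys
G=np.array([.5461,.0524]);A=1.9127
f=np.array([np.cos(A),np.sin(A),0]); l=np.array([-np.sin(A),np.cos(A),0])
s=arm.state();M=R.from_quat(s['orientation']).as_matrix()
tip=s['position']+M[:,1]*.182
d=np.r_[tip[:2]-G,0]
F=s['wrist_force']
print('t',round(s['time_s'],2),'tip gauge mm',(d@f*1e3).round(1),(d@l*1e3).round(1),(tip[2]*1e3).round(1),'F f/l/z',(F@f).round(1),(F@l).round(1),F[2].round(1),'grip',round(s['grip_width'],3),'tau?')
if len(sys.argv)>1:
    t=np.array([float(v) for v in sys.argv[1:4]])
    w=np.r_[G+(f*t[0]/1e3+l*t[1]/1e3)[:2],t[2]/1e3]-tip
    Rd=np.c_[l,[0,0,-1],-f] if False else None
    # desired: tool y=down, tool x = +-l
    sg=np.sign(M[:,0]@l); x=sg*l; y=np.array([0,0,-1.]); Rd=np.c_[x,y,np.cross(x,y)]
    print('tool xyz mm',(M.T@w*1e3).round(1),'dr',R.from_matrix(M.T@Rd).as_rotvec().round(4),'q',s['joint_pos'].round(2))
    print('f in tool',(M.T@f).round(3),'l',(M.T@l).round(3))
E
python3 st.py -123 0 160
```

```text
time_s: 0.92
position: [0.2066, -0.6423, 0.4038]
orientation: [-0.69, 0.153, -0.152, 0.691]
wrist_force: [-0.1, -0.3, 0.1]
grip_width: 0.52
time_s: 1.55
position: [0.2061, -0.6423, 0.4032]
orientation: [-0.693, -0.138, 0.139, 0.694]
wrist_force: [0.1, -0.2, -0.3]
grip_width: 0.02
t 1.55 tip gauge mm -540.0 553.4 221.2 F f/l/z -0.2 -0.1 -0.3 grip 0.02 tau?
tool xyz mm [574.   61.9 388. ] dr [-0.0028  0.0511 -0.0008] q [ 1.47  0.5  -0.4   1.52  0.21  1.17  1.42]
f in tool [0.051 0.003 0.999] l [-0.999  0.001  0.051]
```

```bash
python3 -m jog '{"jaw":[0,0,0,0,0],"xyz":[[0,0,0],[48,0,30],[48,0,32],[48,0,32],[48,0,32]],"dr":[[0,0.05,0],[0,0,0],[0,0,0],[0,0,0],[0,0,0]]}'; python3 -m jog '{"jaw":[0,0,0,0,0],"xyz":[[48,0,32],[48,0,32],[48,0,32],[48,0,32],[48,0,32]],"dr":[[0,0,0],[0,0,0],[0,0,0],[0,0,0],[0,0,0]]}'; python3 st.py -123 0 110
```

```text
time_s: 2.17
position: [0.3438, -0.4597, 0.4019]
orientation: [-0.697, -0.115, 0.117, 0.698]
wrist_force: [0.4, -0.2, -0.8]
grip_width: 0.004
time_s: 2.8
position: [0.5235, -0.2233, 0.4027]
orientation: [0.698, 0.115, -0.115, -0.697]
wrist_force: [-0.1, -0.2, 0.6]
grip_width: 0.004
t 2.8 tip gauge mm -252.5 113.9 220.7 F f/l/z -0.2 0.1 0.6 grip 0.004 tau?
tool xyz mm [112.1 110.3 131.5] dr [ 0.002  -0.0151 -0.0013] q [ 0.78  0.36 -0.58  1.77  0.22  1.08  0.45]
f in tool [-0.015 -0.002  1.   ] l [-1.     0.001 -0.015]
```

```bash
python3 -m jog '{"jaw":[0,0,0,0,0],"xyz":[[30,0,35],[30,0,35],[28,20,33],[24,40,28],[0,50,0]],"dr":[[0,-0.015,0],[0,0,0],[0,0,0],[0,0,0],[0,0,0]]}'; python3 st.py -123 0 80; python3 - <<'E'
from h import *
for n in('top','side'):
    c=arm.capture(n); im=cv2.cvtColor(c['pixels'],cv2.COLOR_RGB2BGR)
    im=im[120:250,120:300] if n=='top' else im[120:280,180:330]
    cv2.imwrite(f'pics/{n}1.png',cv2.resize(im,None,fx=4,fy=3.7 if n=='side' else 4,interpolation=cv2.INTER_CUBIC))
E
```

```text
time_s: 3.42
position: [0.5917, -0.0517, 0.2954]
orientation: [0.698, 0.128, -0.118, -0.695]
wrist_force: [0.8, -1.3, 0.5]
grip_width: -0.002
t 3.42 tip gauge mm -114.4 -10.4 113.4 F f/l/z -1.5 -0.3 0.5 grip -0.002 tau?
tool xyz mm [-10.9  33.3  -8.3] dr [0.0058 0.0076 0.0131] q [ 0.45  0.52 -0.58  1.82  0.36  0.9   0.05]
f in tool [ 0.008 -0.006  1.   ] l [-1.    -0.013  0.008]
```

View pics/side1.png

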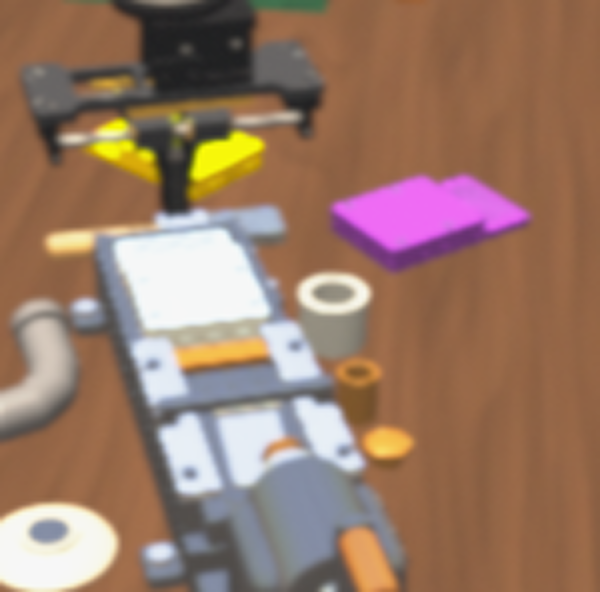

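View pics/top1.png

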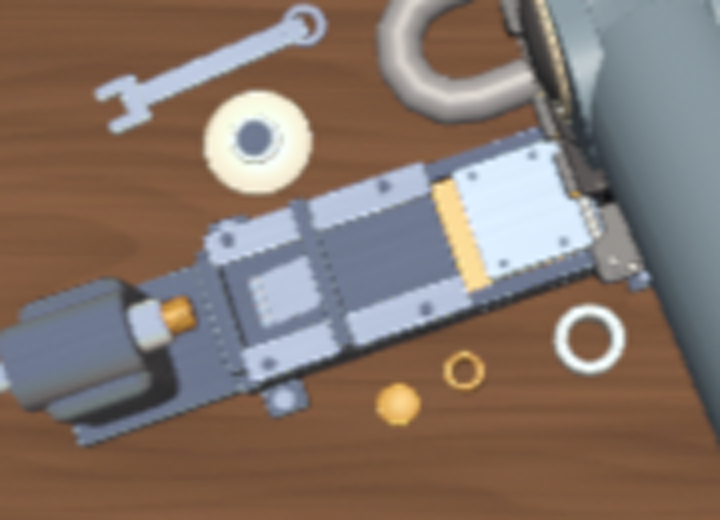

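```bash
python3 -m jog '{"jaw":[0,0,0,0,0],"xyz":[[-11,6,-9],[0,10,0],[0,10,0],[0,5,0],[0,0,0]],"dr":[[0.005,0.007,0.013],[0,0,0],[0,0,0],[0,0,0],[0,0,0]]}'; python3 st.py -123 0 66
```

```text
time_s: 4.15
position: [0.5819, -0.0713, 0.2625]
orientation: [0.698, 0.114, -0.12, -0.696]
wrist_force: [0.5, -0.5, 0.2]
grip_width: 0.001
t 4.15 tip gauge mm -128.8 9.3 80.5 F f/l/z -0.6 -0.3 0.2 grip 0.001 tau?
tool xyz mm [ 9.4 14.4  5.9] dr [ 0.0013 -0.0091 -0.0088] q [ 0.46  0.55 -0.56  1.85  0.38  0.85  0.05]
f in tool [-0.009 -0.001  1.   ] l [-1.     0.009 -0.009]
```

```bash
python3 -m jog '{"jaw":[0,0,0,0,0],"xyz":[[4,4,3],[2,3,2],[2,3,0],[0,3,0],[0,0,0]],"dr":[[0,0,0],[0,-0.008,0],[0,0,-0.004],[0,0,0],[0,0,0]]}'; python3 st.py -123 0 62;python3 - <<'E'
from h import *
c=arm.capture('side'); im=cv2.cvtColor(c['pixels'],cv2.COLOR_RGB2BGR)[150:250,190:290]
cv2.imwrite('pics/side2.png',cv2.resize(im,None,fx=6,fy=6,interpolation=cv2.INTER_CUBIC))
E
```

```text
time_s: 4.78
position: [0.5886, -0.0627, 0.2491]
orientation: [0.697, 0.12, -0.122, -0.696]
wrist_force: [0.2, -0.9, 0.7]
grip_width: 0.009
t 4.78 tip gauge mm -122.9 -0.9 67.1 F f/l/z -0.9 0.1 0.7 grip 0.009 tau?
tool xyz mm [-0.9  5.1 -0. ] dr [ 0.0014  0.0007 -0.0031] q [ 0.44  0.58 -0.55  1.85  0.4   0.83  0.03]
f in tool [ 0.001 -0.001  1.   ] l [-1.     0.003  0.001]
```

View pics/side2.png

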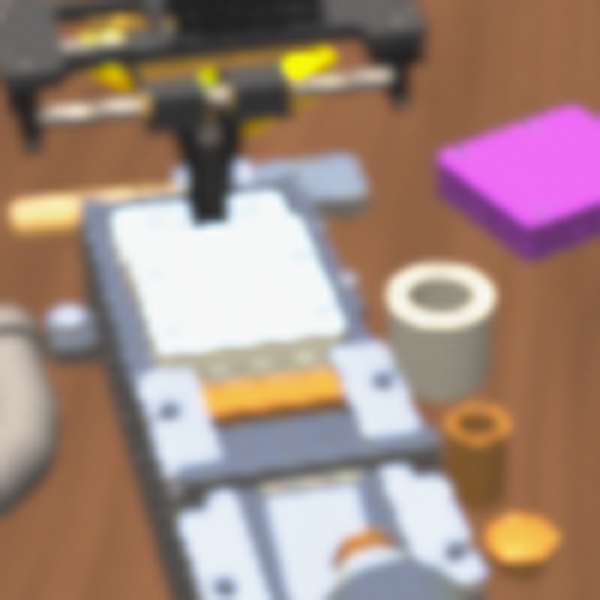

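```bash
python3 -m jog '{"jaw":[0,0,0,0,0],"xyz":[[0,2,-1],[0,2,0],[0,2,0],[0,2,0],[0,2,0]],"dr":[[0,0,0],[0,0,0],[0,0,0],[0,0,0],[0,0,0]]}'; python3 st.py -123 0 51
```

```text
time_s: 5.45
position: [0.5892, -0.064, 0.2398]
orientation: [0.698, 0.119, -0.121, -0.696]
wrist_force: [-2.5, -0.2, 5.9]
grip_width: 0.007
t 5.45 tip gauge mm -124.5 -1.1 57.8 F f/l/z 0.6 2.5 5.9 grip 0.007 tau?
tool xyz mm [-1.   6.8  1.5] dr [ 0.0024 -0.     -0.0027] q [ 0.44  0.59 -0.54  1.85  0.41  0.81  0.02]
f in tool [-0.    -0.002  1.   ] l [-1.     0.003 -0.   ]
```

```bash
python3 -m jog '{"jaw":[0,0,0,0,0],"xyz":[[0,3,0],[0,4,0],[0,4,0],[0,4,0],[0,4,0]],"dr":[[0,0,0],[0,0,0],[0,0,0],[0,0,0],[0,0,0]]}'; python3 st.py -123 0 51
```

```text
time_s: 6.08
position: [0.5896, -0.0623, 0.2333]
orientation: [0.701, 0.118, -0.122, -0.693]
wrist_force: [-10.2, -0.8, 30.2]
grip_width: 0.005
t 6.08 tip gauge mm -124.5 -1.2 51.3 F f/l/z 2.7 9.9 30.2 grip 0.005 tau?
tool xyz mm [-1.2  0.3  1.5] dr [ 0.0101 -0.0009 -0.0074] q [ 0.42  0.6  -0.53  1.86  0.42  0.81  0.01]
f in tool [-0.001 -0.01   1.   ] l [-1.     0.007 -0.001]
```

```bash
python3 -m jog '{"jaw":[0,0,0,0,0],"xyz":[[0,3,3],[0,3,4],[0,3,5],[0,3,5],[0,3,5]],"dr":[[0.005,0,0],[0.005,0,0],[0,0,0],[0,0,0],[0,0,0]]}'; python3 st.py -110 0 51
```

```text
time_s: 6.7
position: [0.5875, -0.0573, 0.2334]
orientation: [0.711, 0.116, -0.116, -0.683]
wrist_force: [-4.9, -7.5, 20.3]
grip_width: 0.008
t 6.7 tip gauge mm -124.3 -1.1 51.6 F f/l/z -5.4 7.1 20.3 grip 0.008 tau?
tool xyz mm [-1.3  0.  14.3] dr [ 0.039  -0.0124 -0.0057] q [ 0.4   0.59 -0.51  1.87  0.45  0.79 -0.03]
f in tool [-0.013 -0.039  0.999] l [-1.     0.006 -0.012]
```

```bash
python3 -m jog '{"jaw":[0,0,0,0,0],"xyz":[[0,3,3],[0,3,5],[0,3,6],[0,3,6],[0,3,6]],"dr":[[0.04,0,0],[0.04,0,0],[0.03,0,0],[0.03,0,0],[0.03,0,0]]}'; python3 st.py -110 0 51
```

```text
time_s: 7.32
position: [0.5894, -0.0582, 0.2334]
orientation: [-0.67, -0.108, 0.111, 0.726]
wrist_force: [-1.0, -14.4, 16.1]
grip_width: 0.005
t 7.33 tip gauge mm -104.2 -5.6 52.0 F f/l/z -13.2 5.8 16.1 grip 0.005 tau?
tool xyz mm [-5.4  0.4 -6. ] dr [-0.08   -0.0297  0.0093] q [ 0.47  0.61 -0.58  1.85  0.34  0.81  0.04]
f in tool [-0.03   0.08   0.996] l [-1.    -0.01  -0.029]
```

```bash
python3 -m jog '{"jaw":[0,0,0,0,0],"xyz":[[0,3,6],[0,3,7],[0,3,7],[0,3,7],[0,3,7]],"dr":[[-0.015,-0.01,0],[-0.015,-0.01,0],[-0.01,0,0],[0,0,0],[0,0,0]]}'; python3 st.py -100 0 51;python3 - <<'E'
from h import *
c=arm.capture('side'); im=cv2.cvtColor(c['pixels'],cv2.COLOR_RGB2BGR)[150:250,190:290]
cv2.imwrite('pics/side3.png',cv2.resize(im,None,fx=6,fy=6,interpolation=cv2.INTER_CUBIC))
E
```

```text
time_s: 7.95
position: [0.5843, -0.0443, 0.2336]
orientation: [-0.698, -0.115, 0.107, 0.698]
wrist_force: [-2.7, -11.3, 18.6]
grip_width: 0.005
t 7.95 tip gauge mm -104.2 -5.5 51.6 F f/l/z -9.7 6.4 18.6 grip 0.005 tau?
tool xyz mm [-5.6  0.5  4. ] dr [ 0.0014 -0.0262  0.0108] q [ 0.4   0.59 -0.53  1.88  0.41  0.78 -0.04]
f in tool [-0.026 -0.002  1.   ] l [-1.    -0.011 -0.026]
```

View pics/side3.png

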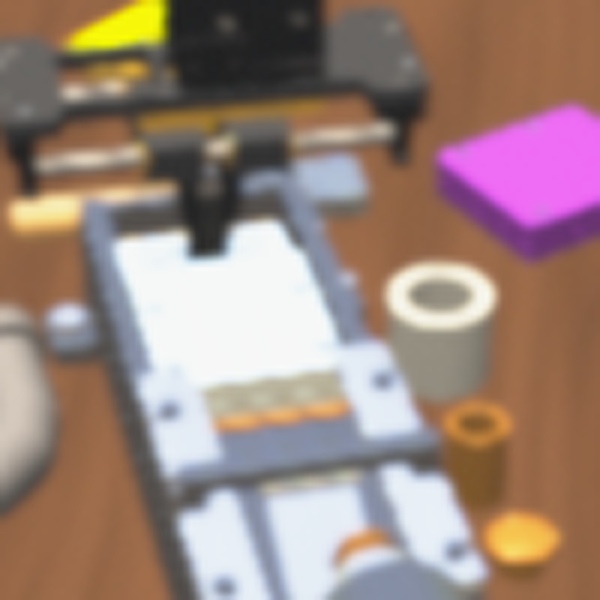

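```bash
python3 -m jog '{"jaw":[0,0,0,0,0],"xyz":[[-1,3,8],[-1,3,8],[-1,3,8],[-1,3,8],[-1,3,8]],"dr":[[0.015,-0.01,0.003],[0.015,-0.01,0.003],[0.015,0,0.003],[0.015,0,0],[0.015,0,0]]}'; python3 st.py -90 0 51
```

```text
time_s: 8.62
position: [0.5791, -0.0345, 0.2335]
orientation: [-0.691, -0.117, 0.106, 0.706]
wrist_force: [0.3, -13.2, 17.0]
grip_width: 0.006
t 8.62 tip gauge mm -89.8 -5.5 51.6 F f/l/z -12.5 4.1 17.0 grip 0.006 tau?
tool xyz mm [-5.5  0.5 -0.4] dr [-0.0178 -0.0247  0.0197] q [ 0.4   0.58 -0.55  1.89  0.39  0.76 -0.04]
f in tool [-0.025  0.018  1.   ] l [-1.    -0.02  -0.025]
```

```bash
python3 -m jog '{"jaw":[0,0,0,0,0],"xyz":[[-1.5,3,9],[-1.5,3,9],[-1.5,3,9],[-1.5,3,9],[-1.5,3,9]],"dr":[[0.008,-0.01,0.008],[0.01,-0.01,0.008],[0.012,-0.01,0.006],[0.012,0,0],[0.012,0,0]]}'; python3 st.py -70 0 51
```

```text
time_s: 9.25
position: [0.5713, -0.0155, 0.2335]
orientation: [-0.687, -0.123, 0.11, 0.707]
wrist_force: [0.2, -13.0, 16.0]
grip_width: 0.003
t 9.25 tip gauge mm -68.0 -5.4 51.6 F f/l/z -12.3 4.2 16.0 grip 0.003 tau?
tool xyz mm [-5.4  0.4 -2. ] dr [-0.0242 -0.0109  0.0242] q [ 0.38  0.57 -0.56  1.91  0.39  0.75 -0.06]
f in tool [-0.011  0.024  1.   ] l [-1.    -0.024 -0.011]
```

```bash
python3 - <<'E'
from h import *
for n in('side','top'):
    c=arm.capture(n); im=cv2.cvtColor(c['pixels'],cv2.COLOR_RGB2BGR)
    im=im[150:250,190:290] if n=='side' else im[130:230,170:300]
    cv2.imwrite(f'pics/{n}4.png',cv2.resize(im,None,fx=6,fy=6,interpolation=cv2.INTER_CUBIC))
E
```

```text
(no output)
```

View pics/side4.png

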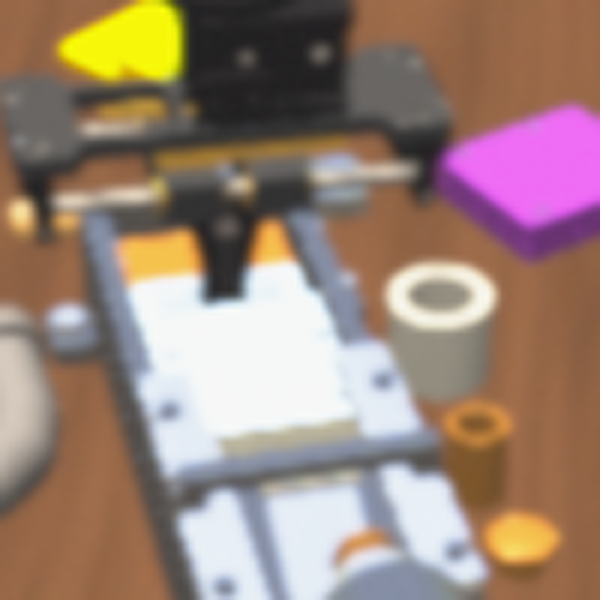

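View pics/top4.png

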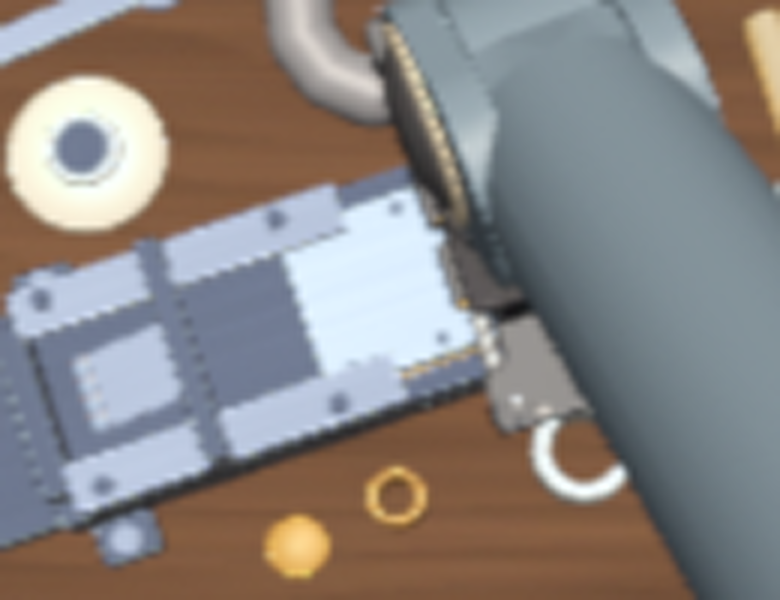

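```bash
python3 -m jog '{"jaw":[0,0,0,0,0],"xyz":[[-1,3.5,11],[-1,3.5,11],[-1,3.5,11],[-1,3.5,11],[-1,3.5,11]],"dr":[[0.005,-0.005,0.01],[0.008,-0.005,0.01],[0.01,0,0.008],[0.012,0,0.005],[0.012,0,0.005]]}'; python3 st.py -40 0 51
```

```text
time_s: 9.98
position: [0.5645, 0.0099, 0.2334]
orientation: [-0.692, -0.117, 0.11, 0.704]
wrist_force: [0.3, -15.0, 20.6]
grip_width: 0.006
t 9.97 tip gauge mm -43.5 -5.3 51.5 F f/l/z -14.3 4.8 20.6 grip 0.006 tau?
tool xyz mm [-5.3  0.5  3.4] dr [-0.0146 -0.0197  0.0116] q [ 0.33  0.56 -0.55  1.93  0.4   0.75 -0.12]
f in tool [-0.02   0.014  1.   ] l [-1.    -0.012 -0.02 ]
```

```bash
python3 -m jog '{"jaw":[0,0,0,0,0],"xyz":[[-1,3.5,11],[-1,3.5,11],[-1,3.5,11],[-1,3.5,11],[-1,3.5,11]],"dr":[[0.005,0,0.008],[0.008,0,0.008],[0.01,0,0.008],[0.01,0,0.005],[0.01,0,0.005]]}'; python3 st.py -20 0 51
```

```text
time_s: 10.6
position: [0.5588, 0.0326, 0.2333]
orientation: [0.701, 0.107, -0.107, -0.697]
wrist_force: [0.6, -15.8, 23.0]
grip_width: 0.004
t 10.6 tip gauge mm -23.8 -5.0 51.3 F f/l/z -15.1 4.7 23.0 grip 0.004 tau?
tool xyz mm [-5.2  0.3  3.6] dr [ 0.005  -0.0386 -0.0014] q [ 0.27  0.55 -0.54  1.94  0.41  0.76 -0.2 ]
f in tool [-0.039 -0.005  0.999] l [-0.999  0.002 -0.039]
```

```bash
python3 -m jog '{"jaw":[0,0,0,0,0],"xyz":[[-1,3,11],[-1,3,11],[-1,3,11],[-1,3,11],[-1,3,11]],"dr":[[0.012,-0.015,0],[0.012,-0.015,0],[0.012,-0.015,0],[0.012,-0.01,0],[0.012,-0.01,0]]}'; python3 st.py 0 0 51
```

```text
time_s: 11.22
position: [0.5507, 0.0517, 0.2333]
orientation: [0.7, 0.124, -0.118, -0.694]
wrist_force: [1.6, -16.8, 22.0]
grip_width: 0.005
t 11.22 tip gauge mm -4.0 -5.3 51.3 F f/l/z -16.4 4.1 22.0 grip 0.005 tau?
tool xyz mm [-5.3  0.2  4. ] dr [0.0101 0.002  0.0065] q [ 0.25  0.55 -0.55  1.95  0.42  0.75 -0.21]
f in tool [ 0.002 -0.01   1.   ] l [-1.    -0.006  0.002]
```

```bash
python3 -m jog '{"jaw":[0,0,0,0,0],"xyz":[[-1,3,11],[-1,3,11],[-1,3,11],[-1,3,11],[-1,3,11]],"dr":[[0.012,-0.01,0],[0.012,-0.01,0],[0.012,-0.01,0],[0.012,-0.01,0],[0.012,-0.01,0]]}'; python3 st.py 20 0 51
```

```text
time_s: 11.85
position: [0.5425, 0.0708, 0.2331]
orientation: [0.699, 0.134, -0.122, -0.691]
wrist_force: [0.5, -16.9, 22.7]
grip_width: 0.008
t 11.85 tip gauge mm 15.9 -5.5 51.2 F f/l/z -16.1 5.2 22.7 grip 0.008 tau?
tool xyz mm [-5.4  0.   4.2] dr [0.0142 0.023  0.0146] q [ 0.21  0.54 -0.55  1.97  0.43  0.73 -0.23]
f in tool [ 0.023 -0.014  1.   ] l [-1.    -0.015  0.023]
```

```bash
python3 -m jog '{"jaw":[0,0,0,0,0],"xyz":[[-1,3,11],[-1,3,11],[-1,3,11],[-1,3,11],[-1,3,11]],"dr":[[0.014,0.008,0.004],[0.014,0.005,0.004],[0.014,0,0.004],[0.014,0,0],[0.014,0,0]]}'; python3 st.py 40 0 51;  python3 - <<'E'
from h import *
for n in('side','top'):
    c=arm.capture(n); im=cv2.cvtColor(c['pixels'],cv2.COLOR_RGB2BGR)
    im=im[150:250,190:290] if n=='side' else im[130:230,150:280]
    cv2.imwrite(f'pics/{n}5.png',cv2.resize(im,None,fx=6,fy=6,interpolation=cv2.INTER_CUBIC))
E
```

```text
time_s: 12.48
position: [0.5397, 0.0793, 0.2331]
orientation: [0.707, 0.118, -0.106, -0.689]
wrist_force: [1.8, -24.6, 25.8]
grip_width: 0.009
t 12.47 tip gauge mm 22.3 -5.1 51.2 F f/l/z -23.8 6.6 25.8 grip 0.009 tau?
tool xyz mm [-5.5 -0.3 17.6] dr [ 0.0284 -0.0229  0.0119] q [ 0.18  0.53 -0.53  1.98  0.44  0.73 -0.3 ]
f in tool [-0.023 -0.029  0.999] l [-1.    -0.012 -0.023]
```

View pics/side5.png

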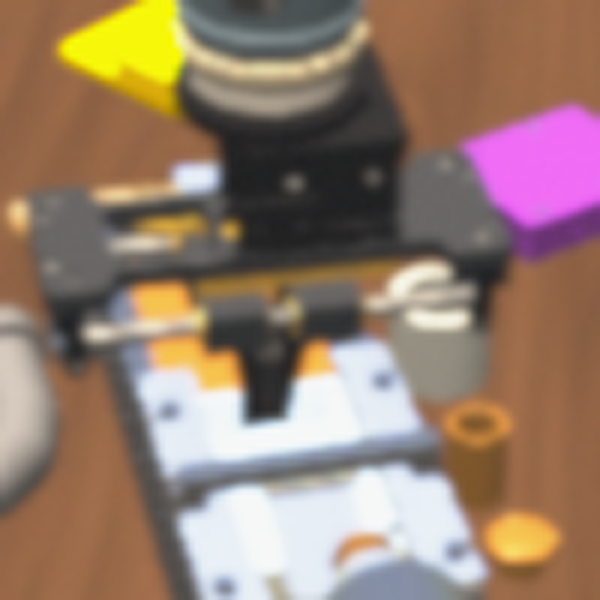

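View pics/top5.png

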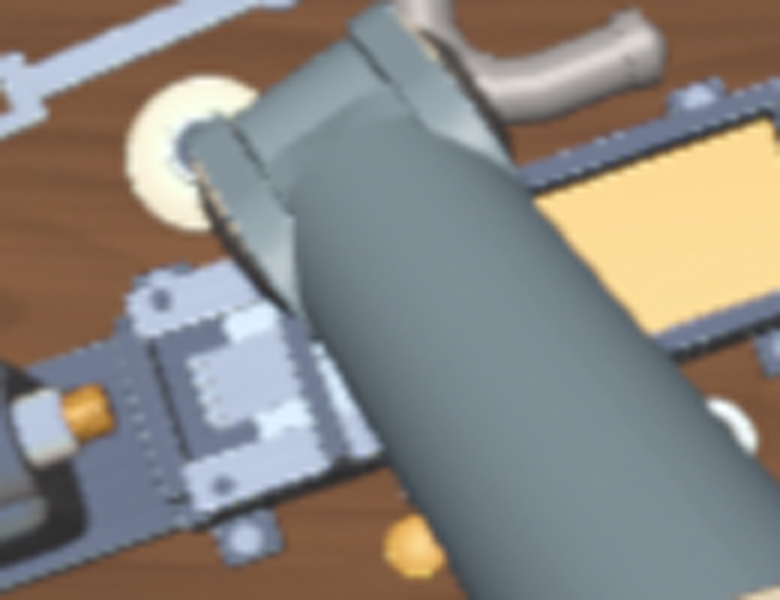

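```bash
python3 -m jog '{"jaw":[0,0,0,0,0],"xyz":[[-0.5,2.5,12],[-0.5,2.5,12],[-0.5,2.5,12],[-0.5,2.5,12],[-0.5,2.5,12]],"dr":[[0.02,-0.01,0.002],[0.02,-0.01,0.002],[0.02,-0.01,0.002],[0.02,-0.005,0],[0.02,0,0]]}'; python3 st.py 60 0 51
```

```text
time_s: 13.2
position: [0.5366, 0.0906, 0.2326]
orientation: [0.703, 0.116, -0.11, -0.694]
wrist_force: [1.4, -21.4, 19.3]
grip_width: 0.008
t 13.2 tip gauge mm 36.6 -4.9 50.6 F f/l/z -20.6 5.8 19.3 grip 0.008 tau?
tool xyz mm [-5.4 -0.8 23.3] dr [ 0.014  -0.0219  0.0058] q [ 0.17  0.53 -0.54  1.98  0.42  0.74 -0.31]
f in tool [-0.022 -0.014  1.   ] l [-1.    -0.006 -0.022]
```

```bash
python3 -m jog '{"jaw":[0,0,0,0,0],"xyz":[[-0.5,2.5,12],[-0.5,2.5,12],[-0.5,2.5,12],[-0.5,2.5,12],[-0.5,2.5,10]],"dr":[[0.018,-0.01,0.002],[0.018,-0.01,0.002],[0.018,-0.005,0.002],[0.018,0,0],[0.018,0,0]]}'; python3 st.py 60 0 51
```

```text
time_s: 13.82
position: [0.5343, 0.1007, 0.2325]
orientation: [0.702, 0.11, -0.109, -0.695]
wrist_force: [1.6, -23.8, 23.3]
grip_width: 0.007
t 13.82 tip gauge mm 47.5 -4.8 50.5 F f/l/z -22.9 6.5 23.3 grip 0.007 tau?
tool xyz mm [-5.2 -0.6 12.3] dr [ 0.0107 -0.0305 -0.0014] q [ 0.15  0.53 -0.54  1.97  0.42  0.74 -0.33]
f in tool [-0.031 -0.011  0.999] l [-1.     0.002 -0.03 ]
```

```bash
python3 -m jog '{"jaw":[0,0,0,0,0],"xyz":[[-0.5,2,12],[-0.5,2,12],[-0.5,2,12],[-0.5,2,12],[-0.5,2,10]],"dr":[[0.018,-0.01,0.002],[0.018,-0.01,0.002],[0.018,-0.01,0.002],[0.018,0,0],[0.018,0,0]]}'; python3 st.py 60 0 51
```

```text
time_s: 14.45
position: [0.5316, 0.1121, 0.2326]
orientation: [0.701, 0.107, -0.112, -0.697]
wrist_force: [2.8, -23.6, 19.1]
grip_width: 0.01
t 14.45 tip gauge mm 60.4 -4.8 50.6 F f/l/z -23.2 5.3 19.1 grip 0.01 tau?
tool xyz mm [-4.8 -0.4 -0.5] dr [ 0.0042 -0.0314 -0.0087] q [ 0.13  0.54 -0.55  1.97  0.41  0.75 -0.34]
f in tool [-0.031 -0.004  0.999] l [-0.999  0.009 -0.031]
```

```bash
python3 -m jog '{"jaw":[0,0,0,0,0],"xyz":[[0,2,12],[0,2,12],[0,2,12],[0,2,12],[0,2,12]],"dr":[[0.018,-0.01,0.003],[0.018,-0.01,0.003],[0.018,-0.01,0.003],[0.018,0,0],[0.018,0,0]]}'; python3 st.py 60 0 51
```

```text
time_s: 15.08
position: [0.5336, 0.1154, 0.2325]
orientation: [0.707, 0.099, -0.115, -0.691]
wrist_force: [3.7, -27.7, 23.3]
grip_width: 0.007
t 15.07 tip gauge mm 60.4 -4.6 50.6 F f/l/z -27.3 5.8 23.3 grip 0.007 tau?
tool xyz mm [-4.6 -0.3 -0.6] dr [ 0.0176 -0.0391 -0.0258] q [ 0.12  0.54 -0.54  1.96  0.41  0.77 -0.36]
f in tool [-0.039 -0.017  0.999] l [-0.999  0.026 -0.039]
```

```bash
python3 -m jog '{"jaw":[0,0,0,0,0],"xyz":[[0,2,14],[0,2,14],[0,2,14],[0,2,14],[0,2,14]],"dr":[[0.025,-0.01,0.003],[0.025,-0.01,0.003],[0.025,-0.01,0.003],[0.025,0,0],[0.025,0,0]]}'; python3 st.py 60 0 51
python3 - <<'E'
from h import *
for n in('side','top'):
    c=arm.capture(n); im=cv2.cvtColor(c['pixels'],cv2.COLOR_RGB2BGR)
    im=im[150:250,190:290] if n=='side' else im[130:230,150:280]
    cv2.imwrite(f'pics/{n}6.png',cv2.resize(im,None,fx=6,fy=6,interpolation=cv2.INTER_CUBIC))
E
```

```text
time_s: 15.7
position: [0.5368, 0.1165, 0.2323]
orientation: [0.709, 0.087, -0.116, -0.691]
wrist_force: [3.7, -32.8, 24.9]
grip_width: 0.006
t 15.7 tip gauge mm 60.5 -4.4 50.6 F f/l/z -32.1 7.5 24.9 grip 0.006 tau?
tool xyz mm [-4.4 -0.2 -0.7] dr [ 0.0178 -0.0538 -0.0456] q [ 0.11  0.55 -0.53  1.95  0.4   0.8  -0.37]
f in tool [-0.054 -0.017  0.998] l [-0.998  0.046 -0.053]
```

View pics/side6.png

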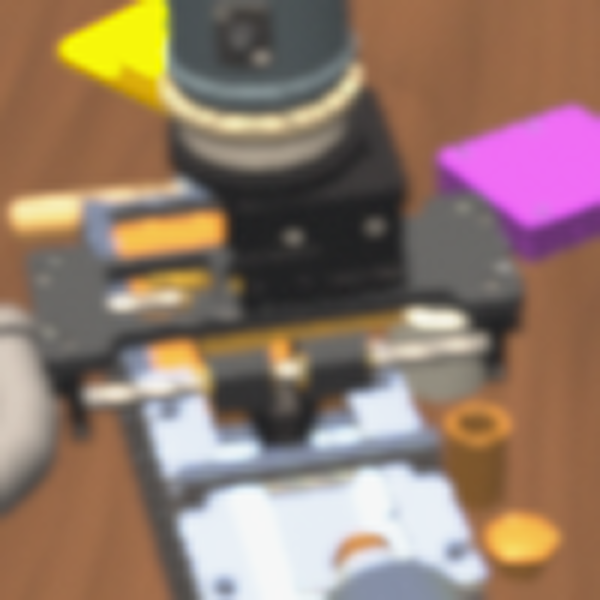

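View pics/top6.png

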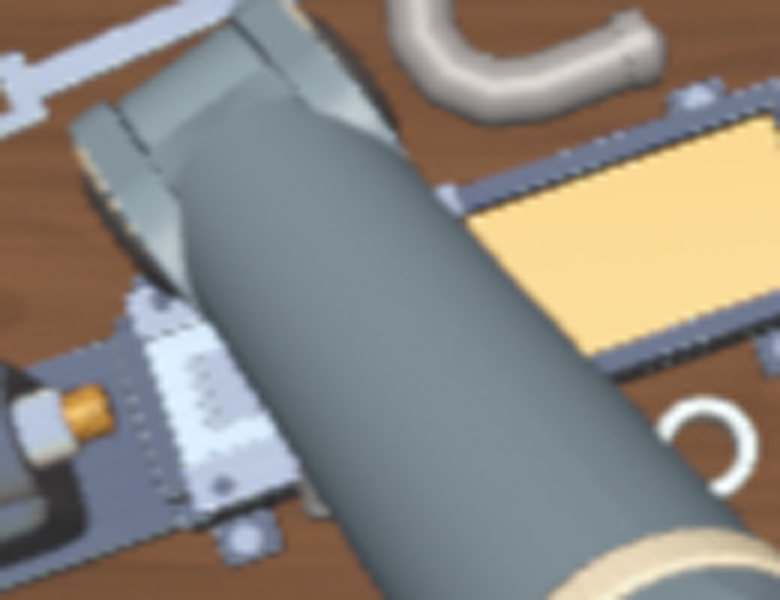

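```bash
python3 -m jog '{"jaw":[0,0,0,0,0],"xyz":[[0,1,0],[0,0,0],[0,0,0],[0,0,0],[0,0,0]],"dr":[[0,0,0],[0,0,0],[0,0,0],[0,0,0],[0,0,0]]}'; python3 st.py 60 0 51
```

```text
time_s: 16.42
position: [0.5381, 0.1139, 0.2327]
orientation: [0.71, 0.086, -0.114, -0.69]
wrist_force: [-0.3, -2.7, 3.4]
grip_width: 0.005
t 16.43 tip gauge mm 56.9 -5.0 50.9 F f/l/z -2.4 1.1 3.4 grip 0.005 tau?
tool xyz mm [-5.2  0.1  2.8] dr [ 0.0215 -0.0577 -0.0435] q [ 0.11  0.55 -0.53  1.95  0.41  0.8  -0.37]
f in tool [-0.058 -0.02   0.998] l [-0.997  0.044 -0.057]
```

```bash
python3 -m jog '{"jaw":[0,0,0,0,0],"xyz":[[0,2,6],[0,2,8],[0,2,10],[0,2,10],[0,2,10]],"dr":[[0.01,-0.01,0],[0.015,-0.01,0],[0.015,-0.01,0],[0.015,0,0],[0.015,0,0]]}'; python3 st.py 60 0 51;  python3 -m jog '{"jaw":[0,0,0,0,0],"xyz":[[0,-3,2],[0,-4,0],[0,-3,-1],[0,0,0],[0,0,0]],"dr":[[0,0,0],[0,0,0],[0,0,0],[0,0,0],[0,0,0]]}'; python3 st.py 60 0 51
```

```text
time_s: 17.05
position: [0.5392, 0.1191, 0.2324]
orientation: [0.713, 0.086, -0.119, -0.686]
wrist_force: [2.3, -24.4, 22.6]
grip_width: 0.005
t 17.05 tip gauge mm 60.0 -6.1 50.7 F f/l/z -23.8 6.0 22.6 grip 0.005 tau?
tool xyz mm [-6.1  0.  -0.4] dr [ 0.0296 -0.0521 -0.0526] q [ 0.1   0.55 -0.53  1.94  0.41  0.81 -0.38]
f in tool [-0.053 -0.028  0.998] l [-0.997  0.053 -0.051]
time_s: 17.68
position: [0.5394, 0.1193, 0.2422]
orientation: [0.713, 0.085, -0.119, -0.685]
wrist_force: [1.0, -2.2, 2.4]
grip_width: 0.007
t 17.68 tip gauge mm 59.9 -6.2 60.5 F f/l/z -2.4 -0.2 2.4 grip 0.007 tau?
tool xyz mm [-5.7  9.8  0.1] dr [ 0.0313 -0.0523 -0.0538] q [ 0.11  0.54 -0.53  1.93  0.4   0.83 -0.37]
f in tool [-0.053 -0.03   0.998] l [-0.997  0.055 -0.051]
```

```bash
python3 -m jog '{"jaw":[0,0,0,0,0],"xyz":[[0,-2,-4],[0,-12,-2],[0,-25,0],[0,-40,0],[0,-50,0]],"dr":[[0,0,0],[0,0,0],[0,0,0],[0,0,0],[0,0,0]]}'; python3 -m jog '{"jaw":[0,0,0,0,0],"xyz":[[0,-50,0],[50,0,-30],[50,0,-30],[50,0,-30],[-0,0,0]],"dr":[[0,0,0],[0,0,0],[0,0,0],[0,0,0],[0,0,0]]}';python3 -m jog '{"jaw":[0,0,0,0,0],"xyz":[[-40,0,-45],[-40,0,-45],[-40,0,-45],[-40,0,-45],[-40,0,-45]],"dr":[[0,0,0],[0,0,0],[0,0,0],[0,0,0],[0,0,0]]}'; python3 st.py
cat > look.py <<'E'
from h import *
import sys,pickle
k=sys.argv[1]
for n in('side','top'):
    c=arm.capture(n); save(c,f'{n}{k}f'); pickle.dump(c,open(f'{n}{k}.pkl','wb')); im=cv2.cvtColor(c['pixels'],cv2.COLOR_RGB2BGR)
    im=im[170:260,195:285] if n=='side' else im[135:225,165:295]
    cv2.imwrite(f'pics/{n}{k}.png',cv2.resize(im,None,fx=6,fy=6,interpolation=cv2.INTER_LINEAR))
E
python3 look.py 7
```

```text
time_s: 18.3
position: [0.5451, 0.1206, 0.3723]
orientation: [0.712, 0.083, -0.123, -0.687]
wrist_force: [1.7, 0.0, -0.7]
grip_width: 0.007
time_s: 18.92
position: [0.7206, 0.0825, 0.4287]
orientation: [0.71, 0.09, -0.119, -0.688]
wrist_force: [-0.5, 0.2, -0.4]
grip_width: 0.007
time_s: 19.55
position: [0.5917, -0.1871, 0.444]
orientation: [0.706, 0.097, -0.125, -0.691]
wrist_force: [1.4, -0.1, -1.0]
grip_width: 0.005
t 19.55 tip gauge mm -243.4 45.1 262.2 F f/l/z -0.6 -1.3 -1.0 grip 0.005 tau?
```

View pics/side7.png

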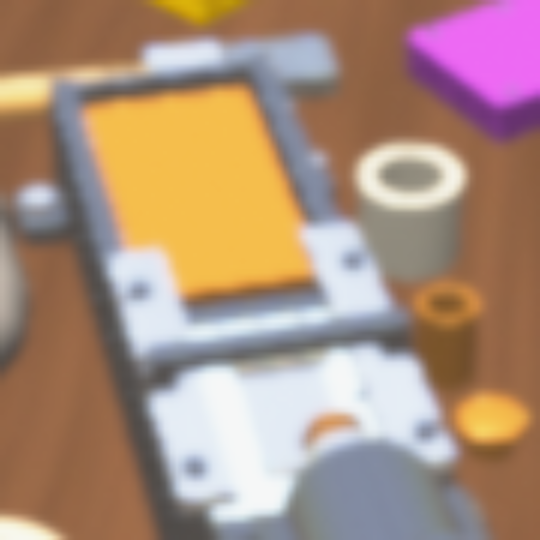

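View pics/top7.png

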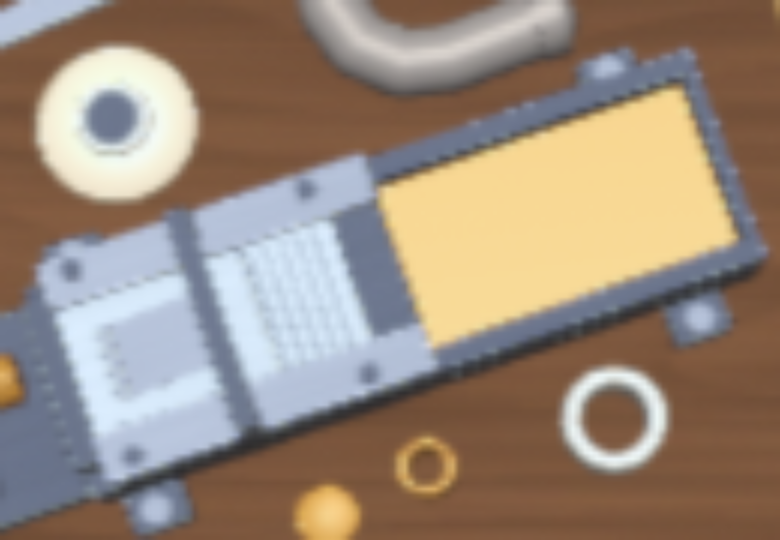

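View pics/top7f.png

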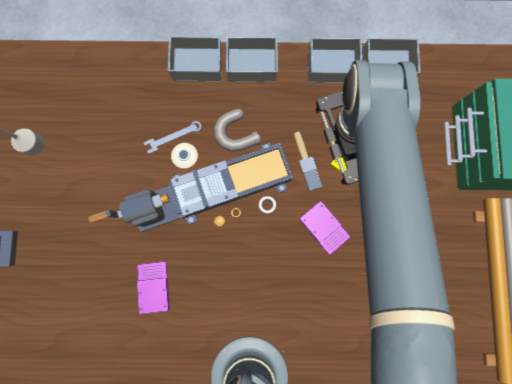

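```bash
python3 - <<'E'
from fit2 import *
p=least_squares(lambda p:res(p,T2,ct),[.5,.1,1.87],loss='soft_l1').x
def gl(w): 
    d=w[:2]-p[:2];c,s=np.cos(p[2]),np.sin(p[2]); return (np.array([c*d[0]+s*d[1],-s*d[0]+c*d[1]])*1e3).round(1)
for q,z in ((a(335,220),.05),(a(373,336),.05),(a(378,188),.05),(a(432,347),.05),(a(53,315),.064),(a(92,437),.064),(a(205,262),.064),(a(244,256),.05)): print(gl(ray(ct,*q,z)))
import pickle
c1=pickle.load(open('top7.pkl','rb'))
d=np.abs(c1['pixels'].astype(int)-ct['pixels']).max(2)>40
print('changed px left of x=300:',[ (l,) for l in [cv2.connectedComponentsWithStats(d[:,:295].astype(np.uint8))[2].tolist()]])
print(arm.state()['wrist_force'],arm.state()['time_s'])
E
```

```text
[ 22.9 -33.7]
[23.9 25.5]
[ -1.6 -41.6]
[-0.9 39.8]
[162.1 -31.5]
[162.5  29.3]
[ 86.9 -31.9]
[ 69.5 -31.5]
changed px left of x=300: [([[0, 0, 295, 384, 110869], [233, 149, 55, 42, 1431], [199, 172, 28, 27, 484], [174, 180, 28, 27, 298], [239, 373, 4, 3, 7], [251, 375, 14, 9, 77], [219, 377, 8, 7, 30], [237, 376, 14, 8, 84]],)]
[ 0.09588601 -0.56411903 -0.31772754] 19.65
```

```bash
python3 - <<'E'
from fit2 import *
p=least_squares(lambda p:res(p,T2,ct),[.5,.1,1.87],loss='soft_l1').x
c1=pickle.load(open('top7.pkl','rb')); g=cv2.cvtColor(c1['pixels'],cv2.COLOR_RGB2GRAY).astype(np.float32)
g0=cv2.cvtColor(ct['pixels'],cv2.COLOR_RGB2GRAY).astype(np.float32)
def prof(img,xs,ys,z):
    out=[]
    for x in xs:
        q=np.array([proj(ct,X(p,(x,y,z))) for y in ys],np.float32)
        out.append(cv2.remap(img,q[:,0].reshape(1,-1),q[:,1].reshape(1,-1),cv2.INTER_LINEAR).mean())
    return np.array(out).round(0)
xs=np.arange(-8,34,2.);print(list(zip(xs,prof(g,xs,np.arange(-20,21,2),50))))
xs=np.arange(140,176,2.);ys=np.r_[np.arange(-29,-21,1),np.arange(22,29,1)]
print('front after',list(zip(xs,prof(g,xs,ys,64))));print('before',list(zip(xs,prof(g0,xs,ys,64))))
# sled edges in first picture (gauge length check)
xs=np.arange(-166,-146,2.);print(list(zip(xs,prof(g0,xs,np.arange(-20,21,2),60))))
E
```

```text
[(np.float64(-8.0), np.float32(219.0)), (np.float64(-6.0), np.float32(218.0)), (np.float64(-4.0), np.float32(215.0)), (np.float64(-2.0), np.float32(196.0)), (np.float64(0.0), np.float32(166.0)), (np.float64(2.0), np.float32(134.0)), (np.float64(4.0), np.float32(122.0)), (np.float64(6.0), np.float32(119.0)), (np.float64(8.0), np.float32(119.0)), (np.float64(10.0), np.float32(119.0)), (np.float64(12.0), np.float32(119.0)), (np.float64(14.0), np.float32(119.0)), (np.float64(16.0), np.float32(119.0)), (np.float64(18.0), np.float32(119.0)), (np.float64(20.0), np.float32(119.0)), (np.float64(22.0), np.float32(127.0)), (np.float64(24.0), np.float32(153.0)), (np.float64(26.0), np.float32(195.0)), (np.float64(28.0), np.float32(220.0)), (np.float64(30.0), np.float32(229.0)), (np.float64(32.0), np.float32(225.0))]
front after [(np.float64(140.0), np.float32(229.0)), (np.float64(142.0), np.float32(230.0)), (np.float64(144.0), np.float32(229.0)), (np.float64(146.0), np.float32(227.0)), (np.float64(148.0), np.float32(227.0)), (np.float64(150.0), np.float32(229.0)), (np.float64(152.0), np.float32(2
[... 886 characters left out ...]
(105.0)), (np.float64(162.0), np.float32(117.0)), (np.float64(164.0), np.float32(124.0)), (np.float64(166.0), np.float32(125.0)), (np.float64(168.0), np.float32(124.0)), (np.float64(170.0), np.float32(124.0)), (np.float64(172.0), np.float32(126.0)), (np.float64(174.0), np.float32(127.0))]
[(np.float64(-166.0), np.float32(108.0)), (np.float64(-164.0), np.float32(119.0)), (np.float64(-162.0), np.float32(124.0)), (np.float64(-160.0), np.float32(124.0)), (np.float64(-158.0), np.float32(119.0)), (np.float64(-156.0), np.float32(126.0)), (np.float64(-154.0), np.float32(171.0)), (np.float64(-152.0), np.float32(216.0)), (np.float64(-150.0), np.float32(234.0)), (np.float64(-148.0), np.float32(237.0))]
```

```bash
python3 -c "
from plant import arm
print(arm.finish_job(), arm.state()['time_s'])"
```

```text
the job is handed in; nothing more can be done
the job is handed in; nothing more can be done
```

The aluminium sled is home against the stop. The fingers are off it and the loading plate has sprung back up behind it. I handed the job in at about 20 s of the 58 s allowed.

**What I did:** I pressed the closed fingertips on the thumb step until the plate was fully down. The readings were about 16–30 N of downward force and a tip height of about 51 mm. I kept pressing while I slid the sled under the lips and the drag spring.

**At the stop:** the sled stalled at the expected place, tip at x = 60.4 mm, and did not move under a 32 N push. When I eased off, the tips crept back about 4 mm, which could have pulled the sled slightly. I pressed and pushed it home again, then lifted straight off and moved the arm clear.

**Last checks:**
- **Front edge:** in the top picture the block meets the stop with no dark gap.
- **Rear edge:** brightness profiles put it at about x = 24.9 mm, where 25 is expected. A reading by eye gave 23–24 mm. That difference is within the picture's error of 1–2 mm.
- **Other things on the bench:** a before/after comparison of the top picture showed changes only at the sled and the arm base. It did not cover the right side, where the wire brush, the yellow look-alike and one magenta one lie; by eye the brush and that magenta one had not moved, and the arm partly hides the yellow one.

**Not as smooth as planned:** the fingers tilted by up to about 0.08 rad while pushing and ran about 5 mm off the centre line. That stayed inside the gap between the lips. While sliding, the force along the track reached about 24 N, above the 18 N you gave, when the block met the drag spring.

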